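# Pack a centrifuge bucket

### The job

Pack the open centrifuge bucket like the closed one beside it: first lower the adapter with the four narrow bores into the bucket, then stand the two long sample tubes from the black carrier in two bores diagonally opposite each other, so that the load is balanced, and last put the loose sealing cap on the bucket so that it sits level and fully down. Lower everything in without letting it fall, and leave the short tubes and the adapter with the single wide bore where they are.

Things in the scene. Friction and masses are not known exactly. Their poses are not given: they have to be found in the camera images.
- bucket: The open centrifuge bucket, an upright aluminium cup fixed to the bench: outside diameter 78 mm, bore 70 mm, rim 90 mm and inner floor 8 mm above the bench. A 30 mm wide steel trunnion block stands out 10 mm on its +y and -y sides, 37 to 63 mm up. Origin: centre of its underside, on the bench; z up.
- closed_bucket: A second bucket of the same kind, already packed and closed with a cap like the loose one; fixed, to be left as it is. 96 mm across the cap, 170 mm high to the top of its knob. Origin: centre of its underside, on the bench.
- adapter_mid (a point): Grey 4-bore adapter, loose, 64 mm wide, 72 high; lift by the black knob (12 wide, top 22 mm) of its mid rod, total height 124. Bores at x, y = +-13.5, +-13.5 mm in its axes, 16.8 wide, flared mouths 72 and floors 16 above its underside; opposite ones 38 apart. Point: on axis, 62 above underside, z up; 70 mm above bench when in the bucket (any turn). Bevelled foot, 3 mm play in the bucket. 160 g.
- tube_a_mid (a point): A long closed sample tube, clear, white cap, upright in a carrier pocket: 106 mm over all, 13 mm wide, cap 16 mm wide and 18 mm tall, 20 g. Point: on its axis, half-way up (53 mm from either end); z towards the cap. Standing in a bore of the adapter in the bucket its point is 77 mm and its top 130 mm above the bench (40 mm above the bucket's rim, 2 mm below the adapter's knob top).
- tube_b_mid (a point): The other long sample tube, same as the first; the two may be used either way round.
- short_a_mid (a point): A short sample tube, 81 mm long, otherwise like the long ones, standing in the carrier; to be left there. Point: on its axis, half-way up.
- short_b_mid (a point): Another short sample tube, as the first, to be left in the carrier. Point: on its axis, half-way up.
- cap_mid (a point): Loose sealing cap, rim down on the bench: clear dome on a black rim 96 mm wide, 88 mm high over all, 120 g. Its black top knob is 30 mm tall, 24 mm wide in its upper 18 mm. Its skirt goes 8 mm down outside the bucket's rim, 3 mm play. Point: on axis, half-way up (44 mm above underside), z up. Fully down on the bucket: point 126 mm, underside 82 mm, knob top 170 mm above the bench.
- spare_mid (a point): The spare adapter, loose: a plain grey cylinder 64 mm in diameter and 72 mm high, without rod, with one wide bore (31 mm); to be left where it stands. Point: on its axis, half-way up.
- carrier: Black tube carrier, fixed: a bar 180 mm long (plus a 12 mm nose at its +x end), 28 mm wide, top 54 mm above the bench. One row of six pockets, 16 mm square, 30 mm apart along its x axis, floors 8 mm above the bench; tubes stand in four: long ones' tops 114 mm, short ones' 89 mm above the bench. Origin: centre of its underside, on the bench; x along the row.

How it is judged:
On the way, in this order (a step that is already met when the one before it is completed fails the run):
1. the four-bore adapter stands on the floor of the open bucket, upright and released (horizontal distance between adapter_mid and bucket below 0.006 m and z of adapter_mid in the frame of bucket below 0.074 m and angle between adapter_mid's own z axis and vertical below 0.08 rad and contact force between the fingers and adapter below 0.2 N), for 0.2 s.
2. both long tubes stand fully down in two diagonally opposite bores of the adapter in the bucket, released (horizontal distance between adapter_mid and bucket below 0.006 m and z of adapter_mid in the frame of bucket below 0.074 m and angle between adapter_mid's own z axis and vertical below 0.08 rad and z of each of tube_a_mid, tube_b_mid in the frame of adapter_mid below 0.012 m and horizontal distance between each of tube_a_mid, tube_b_mid and adapter_mid below 0.024 m and angle between each of tube_a_mid, tube_b_mid's own z axis and vertical below 0.14 rad and horizontal distance between tube_a_mid and tube_b_mid above 0.033 m and contact force between the fingers and tube_a below 0.2 N and contact force between the fingers and tube_b below 0.2 N), for 0.2 s.
At the end, for the whole second after the job is handed in: Adapter on the bucket floor, cap on its rim: each centred within 6 mm, within 4 mm of fully down, level within 0.08 and 0.06 rad. Both long tubes in diagonally opposite bores, within 5 mm of fully down, upright within 0.14 rad. All at rest (horizontal distance between each of adapter_mid, cap_mid and bucket below 0.006 m and z of adapter_mid in the frame of bucket below 0.074 m and angle between adapter_mid's own z axis and vertical below 0.08 rad and z of each of tube_a_mid, tube_b_mid in the frame of adapter_mid below 0.012 m and horizontal distance between each of tube_a_mid, tube_b_mid and adapter_mid below 0.024 m and angle between each of tube_a_mid, tube_b_mid's own z axis and vertical below 0.14 rad and horizontal distance between tube_a_mid and tube_b_mid above 0.033 m and z of cap_mid in the frame of bucket between 0.121 and 0.13 m and angle between cap_mid's own z axis and vertical below 0.06 rad and linear speed of each of adapter, tube_a, tube_b, cap below 0.02 m/s); the robot touches nothing.
It fails at once if adapter, long tube or cap is let fall (free fall over 25 mm) ((linear speed of adapter above 0.7 m/s and contact force between the fingers and adapter below 0.01 N) or (linear speed of tube_a above 0.7 m/s and contact force between the fingers and tube_a below 0.01 N) or (linear speed of tube_b above 0.7 m/s and contact force between the fingers and tube_b below 0.01 N) or (linear speed of cap above 0.7 m/s and contact force between the fingers and cap below 0.01 N)).
It fails at once if a short tube is moved more than 20 mm (distance of any of short_a_mid, short_b_mid from where it was at the start of the episode above 0.02 m).
It fails at once if the spare adapter is moved more than 20 mm (distance of spare_mid from where it was at the start of the episode above 0.02 m).
It also fails if it takes over 120 s, if anything falls off the work surface, if the arm or the gripper's body presses on something with over 40 N, if the wrist force passes 120 N, or if a joint passes its speed limit or range.

### The arm

A 6-joint arm with a two-finger parallel gripper is mounted at the origin on the work surface. World frame = base frame: x ahead of the robot, y to its left, z up, the work surface at z = 0. Lengths are in m, angles in rad, forces in N, time in s.
With the tool pointing down it reaches from about 0.3 to 0.775 m from the base axis. Payload 14.6 kg.
Tool frame: the origin (TCP) lies at the very end of the fingers, on their centre line; the grasp point (between the pads) lies 19 mm behind it; z points along the fingers, y is the line along which they close (so a half turn about z gives the same grasp; the last joint's range is limited). The gripper opens to 94 mm and grips with 3 to 60 N. Pads are 16 mm wide; open, the fingers measure 119 mm over their backs; the gripper's body (75 mm by 177 mm) begins 78 mm behind the grasp point.
Start: joints at [1.269, 0.3, 1.521, -0, 1.321, -0.067], TCP at [0.128, 0.535, 0.205] pointing down, gripper open.
Joint ranges: [-3.03, 3.03], [-0.79, 2.21], [0.23, 2.52], [-1.04, 4.18], [0, 3.07], [-2.55, 2.55]. Speed limits (rad/s): [2.22, 2.22, 2.57, 3.14, 3.14, 3.14].

### API

Orientations are given as [roll, pitch, yaw] about the fixed x, y, z axes, in that order (R = Rz(yaw) Ry(pitch) Rx(roll)).
In Python, from station import ctrl gives the robot as it stands.
- The arm moves only by the tool move_arm, never from a script. Its argument "targets" is a list of rows, each a list of 6 numbers: the shift along the tool's x, y, z in units of 1000 mm (1.0 is 1000 mm), then the turn, a rotation vector about the tool's x, y, z in units of 30 degrees (1.0 is 30 degrees). In form: [[tx, ty, tz, ax, ay, az], ...]. A call has exactly 5 rows; each row is the pose to reach, as a shift and turn from the pose commanded when the call began, along the tool's axes at that moment; what a row does not reach only later rows make up. A row lasts 1/12 s, in which the tool goes at most 41.7 mm and 7.16 degrees, less where a joint would pass 70% of its speed; a pose out of reach is approached as far as the arm can. A call with a number of a shift or a turn outside -1 to 1 is refused whole. A call with a gripper value outside its range is refused whole. "fingers" is the opening, from -1 (shut) to 1 (fully open), set as the call begins (left out, the last holds). The fingers move at their own pace and stop on an object; "grip_force" is the grip in N (left out, the last holds). Time passes only in rows, so rows that repeat a pose let the fingers close, or fill a call up. It gives the time, the measured TCP pose, the force and the opening at its end, in the units of the state.
- ctrl.get_obs(): the state, without advancing time (a new reading comes with each control period).
- ctrl.camera(name): name is "side" or "top" or "wrist"; returns the picture (420x560x3 uint8, red, green, blue); there is no depth.
- ctrl.camera_info(name): a dict with "fx", "fy", "cx", "cy" (pixels), "k1" (the pictures are not rectified: a ray, as slopes to the right and down, at radius r is drawn at 1 + k1 r^2 times it, then the intrinsics apply), "rvec" (rotation vector, rad) and "tvec" (3), from world to camera coordinates, as OpenCV has them. Camera axes: x right, y down, z forward; pixel columns grow to the right and rows downward; lengths in m; the calibration is good to about 2 mm. A picture is of the moment at which its call begins: read the wrist's pose just before it. camera_info takes no time and is no camera call; for the wrist camera it gives the pose at the moment of the call.
- ctrl.hand_in(): hands the job in, once; it reports no verdict.
The state is a dict: "time_s": time; "qpos": joint angles; "joint_vel": joint speeds; "tau": joint torques, N m; "ee_pos": TCP position; "eef_rot": TCP orientation; "force": force on the tool from outside, world axes, zero at the start; "moment": the same for the moment, N m; "grip_width": finger opening in m.
Only numpy, scipy, OpenCV 4.12 (cv2) and the standard library are available. Lean on these libraries where they do the work, as an engineer would, in place of code of your own. Each camera call takes 0.05 s, during which the arm holds its last target. There are 200 camera calls.

## Working session

There is one attempt and no reset: what is moved stays moved. The work goes in short steps, Python scripts to look and compute and a tool call to move; the robot and the scene stay as the last step left them, time stands still between calls to the robot, and variables do not carry over. Pictures are saved under pics/ and viewed, on a budget of 21 in all, crops included, one or two more only if the job needs it, and the job is handed in when it is done.

Besides the shell and the picture viewer there is one more tool, called as name(argument=value, ...) on one line, values as JSON. move_arm: Moves the arm, as the interface text tells. Shifts and turns lie within -1 to 1; 1 stands for 1000 mm of shift or 30 degrees of turn. Its arguments: {"type":"object","properties":{"targets":{"type":"array"},"fingers":{"type":"number"},"grip_force":{"type":"number"}},"required":["targets"]}

```bash
mkdir -p pics; ls; python3 - <<'E'
from station import ctrl
import cv2
print(ctrl.get_obs())
for n in ("top","side"):
    print(n,ctrl.camera_info(n)); cv2.imwrite(f"pics/{n}0.png",ctrl.camera(n)[:,:,::-1])
print(ctrl.camera_info("wrist"))
E
```

```text
pics
{'time_s': 0.0, 'qpos': array([ 1.26936660e+00,  3.00426931e-01,  1.52156397e+00, -7.61228057e-06,
        1.32069851e+00, -6.66246903e-02]), 'joint_vel': array([ 0.0008565 , -0.00036954,  0.00016304, -0.00026348,  0.00132003,
        0.00028684]), 'tau': array([ 7.55366855e-04, -5.31810880e+01, -3.52726257e+01,  7.07967393e-02,
        2.44877703e-02, -1.04334961e-04]), 'ee_pos': array([0.12790149, 0.5346595 , 0.2049178 ]), 'eef_rot': array([-3.14049784e+00, -6.56602687e-05,  2.90678947e+00]), 'force': array([-0.84197055,  0.43926078,  0.34023387]), 'moment': array([-0.00744549, -0.01244565,  0.01084839]), 'grip_width': 0.09356608223572208}
top {'fx': 390.95362171085054, 'fy': 390.95362171085054, 'cx': 274.17019891403123, 'cy': 212.40205793087924, 'k1': -0.10714119667816586, 'rvec': array([ 2.17018814, -2.1678342 ,  0.19420309]), 'tvec': array([-0.01621147,  0.51090877,  0.80735534])}
side {'fx': 394.5143091913633, 'fy': 394.5143091913633, 'cx': 276.27722383631215, 'cy': 210.8665877333521, 'k1': 0.005562902753041233, 'rvec': array([ 1.97414079, -0.88479768,  0.47706101]), 'tvec': array([-0.32455702,  0.27926483,  0.4462325 ])}
{'fx': 364.34733312226996, 'fy': 364.34733312226996, 'cx': 284.6520147997475, 'cy': 210.93433622441447, 'k1': 0.00991917379794103, 'rvec': array([-2.30818554, -1.82136793, -0.22541143]), 'tvec': array([-0.55159748, -0.02523164,  0.39014776])}
```

View pics/top0.png

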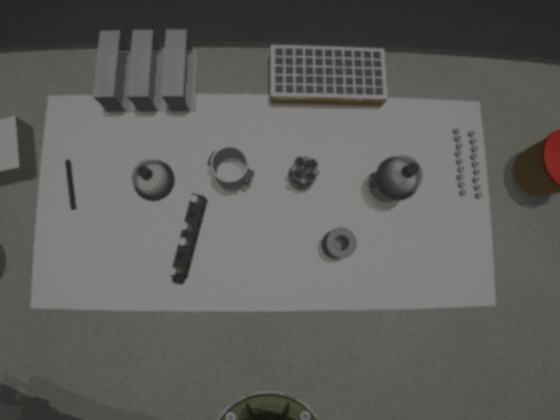

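View pics/side0.png

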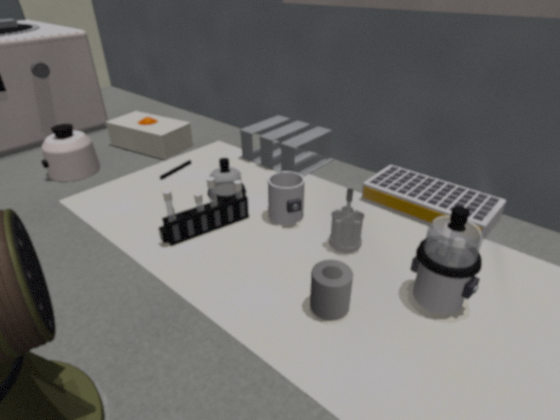

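The top view shows the loose cap (152,178), open bucket (229,167), four-bore adapter (304,172), closed bucket (398,178), spare (340,243) and carrier (198,200)-(179,278). The side view agrees. I'll write the helpers and zoom in on the key things.

```bash
cat > h.py <<'E'
from station import ctrl
import cv2, numpy as np
from scipy.spatial.transform import Rotation as Rot
def cam(n):
    i=ctrl.camera_info(n); K=np.array([[i['fx'],0,i['cx']],[0,i['fy'],i['cy']],[0,0,1]])
    return K,i['k1'],i['rvec'],i['tvec']
D=lambda k:np.array([k,0,0,0,0.])
def proj(c,P): return cv2.projectPoints(np.float64(P).reshape(-1,3),c[2],c[3],c[0],D(c[1]))[0][:,0]
def ray(c,uv):
    s=cv2.undistortPoints(np.float64(uv).reshape(-1,1,2),c[0],D(c[1]))[:,0]
    R=cv2.Rodrigues(c[2])[0]; o=-R.T@c[3]
    return o,np.c_[s,np.ones(len(s))]@R
def plane(c,uv,z):
    o,d=ray(c,uv); return o+d*((z-o[2])/d[:,2])[:,None]
def tri(c1,u1,c2,u2):
    o1,d1=ray(c1,[u1]);o2,d2=ray(c2,[u2]);d1=d1[0];d2=d2[0]
    t=np.linalg.lstsq(np.c_[d1,-d2],o2-o1,rcond=None)[0]; a=o1+t[0]*d1;b=o2+t[1]*d2
    return (a+b)/2,np.linalg.norm(a-b)
E
python3 - <<'E'
from h import *
t=cam("top");s=cam("side")
o=-cv2.Rodrigues(t[2])[0].T@t[3]; print("topcam",o); print("side",-cv2.Rodrigues(s[2])[0].T@s[3])
for n,uv,z in [("cap knob",(145,173),.088),("bucket rim",(229,167),.09),("closed knob",(409,170),.17),("adknob",(300,160),.12),("spare top",(340,241),.072),("car1",(200,199),.054),("car2",(178,278),.054)]:
    print(n,plane(t,[uv],z).round(3))
a=cv2.imread("pics/top0.png");b=cv2.imread("pics/side0.png")
f=lambda im,x,y,w,h:cv2.convertScaleAbs(cv2.resize(im[y:y+h,x:x+w],None,fx=4,fy=4,interpolation=2),alpha=1.8)
z=np.zeros((600,800,3),np.uint8)
z[:600,:340]=f(a,130,142,85,150);z[:300,344:800]=f(a,205,140,114,75);z[304:600,344:800]=f(b,150,160,114,74)
cv2.imwrite("pics/z0.png",z)
E
```

```text
topcam [0.39540949 0.01893963 0.86971596]
side [ 0.04907245 -0.40074683  0.46844789]
cap knob [[0.584 0.251 0.088]]
bucket rim [[0.597 0.079 0.09 ]]
closed knob [[ 0.574 -0.265  0.17 ]]
adknob [[ 0.604 -0.064  0.12 ]]
spare top [[ 0.447 -0.15   0.072]]
car1 [[0.536 0.142 0.054]]
car2 [[0.371 0.184 0.054]]
```

View pics/z0.png

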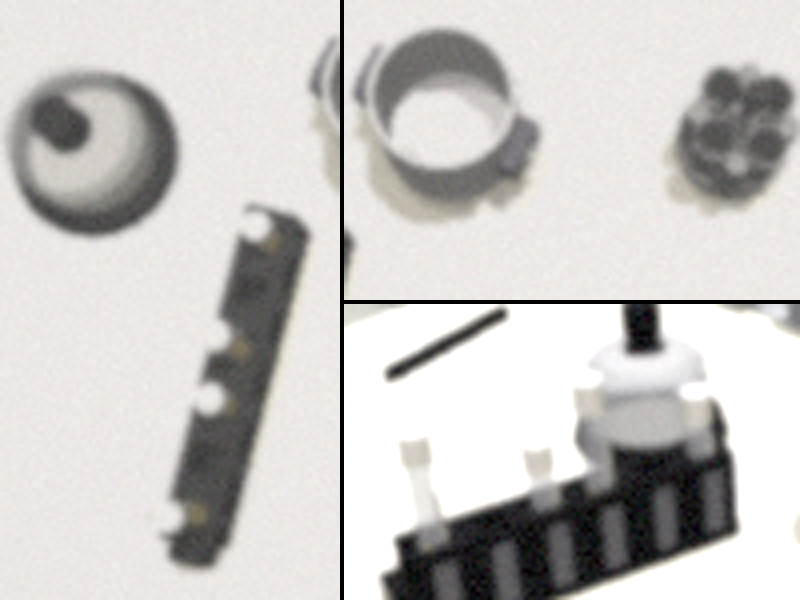

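The carrier (zoom) has tubes in pockets 1, 3, 4 and 6 from its far end. In both views pockets 3 and 6 lean and stand tallest, so those are the long ones; the nose is at the robot end. Next is a move towards the adapter for a wrist view.

```bash
cat >> h.py <<'E'
def pose():
    o=ctrl.get_obs(); return np.array(o['ee_pos']),Rot.from_euler('xyz',o['eef_rot']).as_matrix(),o
def go(p,yaw=None):
    P,R,o=pose(); s=R.T@(np.array(p)-P)
    yaw=o['eef_rot'][2] if yaw is None else yaw
    r=(Rot.from_matrix(R).inv()*Rot.from_euler('xyz',[np.pi,0,yaw])).as_rotvec()
    print("shift m",s.round(4),"turn u",(np.degrees(r)/30).round(4),"rows",max(np.linalg.norm(s)/.0417,np.degrees(np.linalg.norm(r))/7.16).round(1))
def snap(n,name):
    c=cam(n); im=ctrl.camera(n)[:,:,::-1].copy(); cv2.imwrite(f"pics/{name}.png",im)
    np.savez(f"pics/{name}.npz",K=c[0],k=c[1],r=c[2],t=c[3]); return c,im
def load(name):
    d=np.load(f"pics/{name}.npz"); return (d['K'],float(d['k']),d['r'],d['t']),cv2.imread(f"pics/{name}.png")
E
python3 - <<'E'
from h import *
c=cam("wrist");P,R,_=pose();Rc=cv2.Rodrigues(c[2])[0]
print("cam in tool",(R.T@(-Rc.T@c[3]-P)).round(4),"axes in tool (cols)\n",(R.T@Rc.T).round(3))
print("center ray hits z=.1 at tool", (R.T@(plane(c,[(280,210)],.1)[0]-P)).round(3))
go([.46,.0,.30]); go([.50,.06,.30])
E
```

```text
cam in tool [ 0.0706  0.0015 -0.1797] axes in tool (cols)
 [[ 0.    -0.97  -0.244]
 [ 1.    -0.     0.001]
 [-0.001 -0.244  0.97 ]]
center ray hits z=.1 at tool [-0.    -0.002  0.105]
shift m [-0.4474 -0.4429 -0.0946] turn u [-0.0019 -0.0001  0.    ] rows 15.3
shift m [-0.4723 -0.3752 -0.0947] turn u [-0.0019 -0.0001  0.    ] rows 14.6
```

move_arm(targets=[[-0.497, -0.349, -0.095, 0, 0, 0], [-0.497, -0.349, -0.095, 0, 0, 0], [-0.497, -0.349, -0.095, 0, 0, 0], [-0.497, -0.349, -0.095, 0, 0, 0], [-0.497, -0.349, -0.095, 0, 0, 0]])

```text
time_s: 0.52
ee_pos: [0.2649, 0.379, 0.2378]
eef_rot: [-3.141, -0.0, 2.907]
force: [1.2, 1.1, 0.6]
grip_width: 0.0941
```

```bash
python3 - <<'E'
from h import *
go([.53,.08,.30]);print(pose()[0])
E
```

```text
shift m [-0.3272 -0.2293 -0.0622] turn u [-0.0005 -0.0002  0.    ] rows 9.7
[0.26494206 0.37896964 0.23776695]
```

move_arm(targets=[[-0.327, -0.229, -0.062, 0, 0, 0], [-0.327, -0.229, -0.062, 0, 0, 0], [-0.327, -0.229, -0.062, 0, 0, 0], [-0.327, -0.229, -0.062, 0, 0, 0], [-0.327, -0.229, -0.062, 0, 0, 0]])

```text
time_s: 0.93
ee_pos: [0.4016, 0.2247, 0.2699]
eef_rot: [3.142, -0.0, 2.907]
force: [-0.3, 1.8, -0.0]
grip_width: 0.0939
```

move_arm(targets=[[-0.156, -0.109, -0.03, 0, 0, 0], [-0.156, -0.109, -0.03, 0, 0, 0], [-0.156, -0.109, -0.03, 0, 0, 0], [-0.156, -0.109, -0.03, 0, 0, 0], [-0.156, -0.109, -0.03, 0, 0, 0]])

```text
time_s: 1.35
ee_pos: [0.5288, 0.0813, 0.2997]
eef_rot: [-3.141, -0.0, 2.905]
force: [-0.1, 0.3, 0.2]
grip_width: 0.0936
```

```bash
python3 - <<'E'
from h import *
print(pose()[0])
c,im=snap("wrist","w1")
cv2.imwrite("pics/w1b.png",cv2.convertScaleAbs(cv2.resize(im,(800,600),interpolation=2),alpha=1.6))
E
```

```text
[0.5288177  0.08128208 0.29969235]
```

View pics/w1b.png

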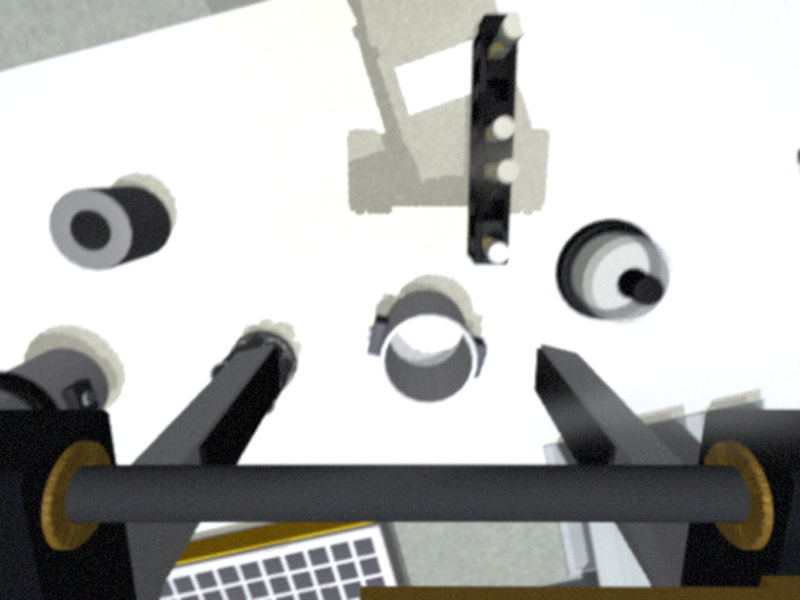

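The wrist view (800x600) shows the bucket rim at (430,357), cap knob at (645,288) and tube tops at (512,27) and (508,170), which are long, and (503,127) and (498,252), which are short. The adapter is hidden behind the left finger at (270,350). I'll get rough positions now.

```bash
python3 - <<'E'
from h import *
c,im=load("w1"); q=lambda u,z:print(u,plane(c,[np.array(u)*.7],z).round(4)[0])
for u in [(512,27),(508,170)]: q(u,.114)
for u in [(503,127),(498,252)]: q(u,.089)
q((430,357),.09);q((650,290),.088)
q((478,15),.054);q((475,262),.054);q((507,262),.054)
t,_=cam("top"),0
s=cam("side")
# side view adapter knob & top view bores centre
print(tri(t,(205+740/4-344/4,140+118/4),s,(347,215)))
print("knob side at z .12 ->",plane(s,[(349.5,192)],.12))
E
```

```text
(512, 27) [0.3903 0.1858 0.114 ]
(508, 170) [0.4765 0.1668 0.114 ]
(503, 127) [0.4475 0.1735 0.089 ]
(498, 252) [0.5348 0.1528 0.089 ]
(430, 357) [0.6043 0.0842 0.09  ]
(650, 290) [0.5914 0.2609 0.088 ]
(478, 15) [0.3649 0.177  0.054 ]
(475, 262) [0.5451 0.1375 0.054 ]
(507, 262) [0.5514 0.1633 0.054 ]
(array([ 0.59742475, -0.07720578,  0.07135718]), np.float64(3.0023353416746844e-06))
knob side at z .12 -> [[ 0.5985831  -0.07704849  0.12      ]]
```

```bash
python3 - <<'E'
from h import *
go([.598,-.077,.20])
E
```

```text
shift m [-0.1025 -0.1359  0.0999] turn u [-0.0018  0.0008 -0.    ] rows 4.7
```

move_arm(targets=[[-0.102, -0.136, 0.1, 0, 0, 0], [-0.102, -0.136, 0.1, 0, 0, 0], [-0.102, -0.136, 0.1, 0, 0, 0], [-0.102, -0.136, 0.1, 0, 0, 0], [-0.102, -0.136, 0.1, 0, 0, 0]])

```text
time_s: 1.82
ee_pos: [0.5947, -0.0741, 0.1972]
eef_rot: [-3.141, -0.002, 2.906]
force: [0.7, -0.2, -0.1]
grip_width: 0.0938
```

move_arm(targets=[[0, 0, 0, 0, 0, 0], [0, 0, 0, 0, 0, 0], [0, 0, 0, 0, 0, 0], [0, 0, 0, 0, 0, 0], [0, 0, 0, 0, 0, 0]])

```text
time_s: 2.23
ee_pos: [0.5948, -0.0707, 0.2007]
eef_rot: [3.141, 0.001, 2.908]
force: [0.1, -0.0, 0.5]
grip_width: 0.0937
```

```bash
python3 - <<'E'
from h import *
print(pose()[0])
c,im=snap("wrist","w2")
cv2.imwrite("pics/w2b.png",cv2.convertScaleAbs(cv2.resize(im,(800,600),interpolation=2),alpha=1.6))
E
```

```text
[ 0.59481613 -0.07065108  0.20065563]
```

View pics/w2b.png

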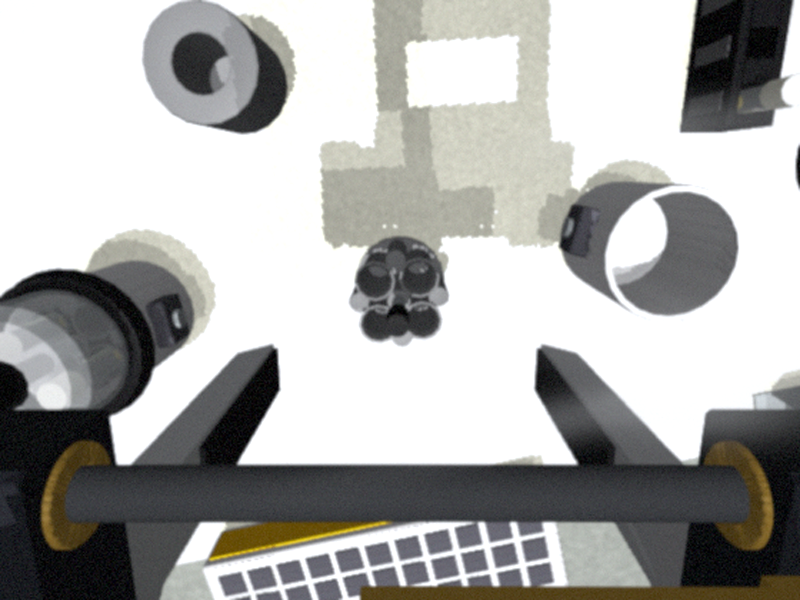

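```bash
python3 - <<'E'
from h import *
c,im=load("w2"); q=lambda u,z:print(u,z,plane(c,[np.array(u)*.7],z).round(4)[0])
for u in [(376,279),(420,279),(380,322),(419,322)]: q(u,.072)
q((399,321),.124); q((672,251),.09)
for i in range(3): print(ctrl.get_obs()['ee_pos'],ctrl.get_obs()['qpos'].round(3))
g=im[140:260,230:340]; cv2.imwrite("pics/w2z.png",cv2.convertScaleAbs(cv2.resize(g,None,fx=5,fy=5,interpolation=2),alpha=2.2))
E
```

```text
(376, 279) 0.072 [ 0.5843 -0.0852  0.072 ]
(420, 279) 0.072 [ 0.5904 -0.0593  0.072 ]
(380, 322) 0.072 [ 0.6111 -0.0894  0.072 ]
(419, 322) 0.072 [ 0.6167 -0.066   0.072 ]
(399, 321) 0.124 [ 0.5985 -0.0736  0.124 ]
(672, 251) 0.09 [0.6038 0.0821 0.09  ]
[ 0.59478897 -0.07078209  0.20054402] [-0.18   0.412  1.381  0.     1.347 -1.517]
[ 0.59478897 -0.07078209  0.20054402] [-0.18   0.412  1.381  0.     1.347 -1.517]
[ 0.59478897 -0.07078209  0.20054402] [-0.18   0.412  1.381  0.     1.347 -1.517]
```

View pics/w2z.png

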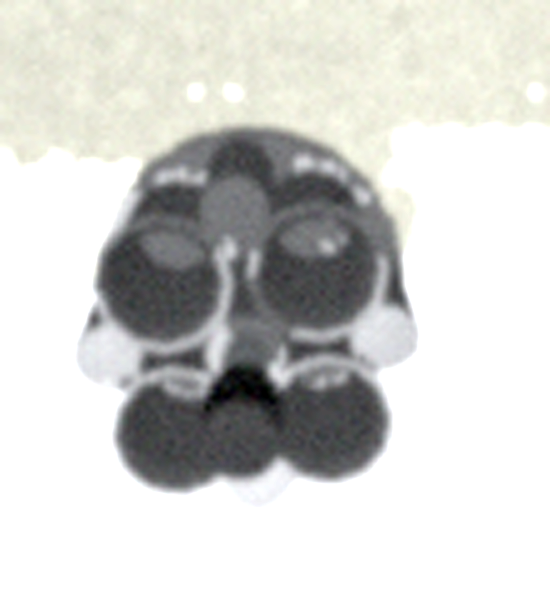

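The adapter's bores (376,279), (420,279), (380,322) and (419,322) are square to the tool axes, and the knob lies at about (0.601,-0.075). The bore mean and the knob ray agree within 1 mm. I'll descend and grip.

move_arm(targets=[[-0.007, -0.003, 0.03, 0, 0, 0], [-0.007, -0.003, 0.06, 0, 0, 0], [-0.007, -0.003, 0.085, 0, 0, 0], [-0.007, -0.003, 0.1065, 0, 0, 0], [-0.007, -0.003, 0.1065, 0, 0, 0]])

```text
time_s: 2.7
ee_pos: [0.5989, -0.0753, 0.0893]
eef_rot: [-3.141, -0.006, 2.908]
force: [-0.3, -0.2, -0.6]
grip_width: 0.0943
```

move_arm(targets=[[0, 0, 0, 0, 0, 0], [0, 0, 0, 0, 0, 0], [0, 0, 0, 0, 0, 0], [0, 0, 0, 0, 0, 0], [0, 0, 0, 0, 0, 0]], fingers=-1, grip_force=25)

```text
time_s: 3.12
ee_pos: [0.6012, -0.0763, 0.0942]
eef_rot: [3.142, 0.002, 2.907]
force: [-0.0, 0.1, 0.1]
grip_width: 0.0639
```

move_arm(targets=[[0, 0, 0, 0, 0, 0], [0, 0, 0, 0, 0, 0], [0, 0, 0, 0, 0, 0], [0, 0, 0, 0, 0, 0], [0, 0, 0, 0, 0, 0]])

```text
time_s: 3.53
ee_pos: [0.6008, -0.0763, 0.0931]
eef_rot: [-3.142, -0.0, 2.907]
force: [0.3, -0.3, 0.1]
grip_width: 0.0306
```

move_arm(targets=[[0, 0, 0, 0, 0, 0], [0, 0, 0, 0, 0, 0], [0, 0, 0, 0, 0, 0], [0, 0, 0, 0, 0, 0], [0, 0, 0, 0, 0, 0]])

```text
time_s: 3.95
ee_pos: [0.6008, -0.0762, 0.093]
eef_rot: [-3.142, -0.0, 2.907]
force: [0.1, -0.5, -1.4]
grip_width: 0.0113
```

move_arm(targets=[[0, 0, -0.02, 0, 0, 0], [0, 0, -0.04, 0, 0, 0], [0, 0, -0.07, 0, 0, 0], [0, 0, -0.1, 0, 0, 0], [0, 0, -0.12, 0, 0, 0]])

```text
time_s: 4.37
ee_pos: [0.6012, -0.0763, 0.216]
eef_rot: [3.141, 0.002, 2.907]
force: [0.6, -0.7, -0.9]
grip_width: 0.011
```

```bash
python3 - <<'E'
from h import *
go([.6045,.083,.24],2.907-.785); print(pose()[0],pose()[2]['force'])
c,im=snap("wrist","w3")
cv2.imwrite("pics/w3b.png",cv2.convertScaleAbs(cv2.resize(im,(800,600),interpolation=2),alpha=1.6))
E
```

```text
shift m [ 0.0338  0.1557 -0.024 ] turn u [0.0021 0.0044 1.4989] rows 6.3
[ 0.60117324 -0.07630248  0.21603422] [ 0.56889575 -0.65229152 -0.89493672]
```

View pics/w3b.png

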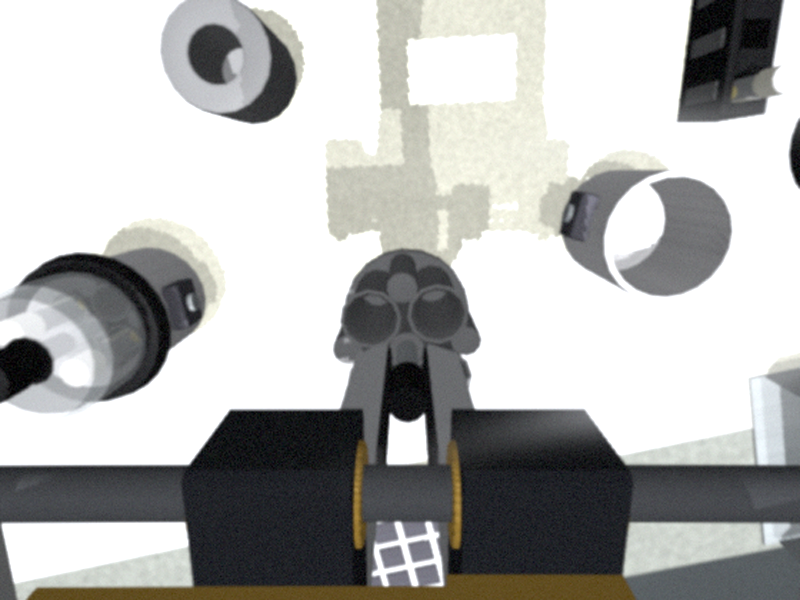

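```bash
python3 - <<'E'
from h import *
c,im=load("w3"); q=lambda u,z:print(u,z,plane(c,[np.array(u)*.7],z).round(4)[0])
for u in [(370,318),(437,313)]: q(u,.195)
q((403.5,315.5),.195)
q((667,234.5),.09)
# refine rim: bright ring, fit ellipse to outer dark->bright edges
g=cv2.GaussianBlur(im[:,:,1],(3,3),0)[110:215,400:520]
print(g[55,::6]); print(g[::6,66])
E
```

```text
(370, 318) 0.195 [ 0.5853 -0.0858  0.195 ]
(437, 313) 0.195 [ 0.5895 -0.0592  0.195 ]
(403.5, 315.5) 0.195 [ 0.5874 -0.0725  0.195 ]
(667, 234.5) 0.09 [0.6042 0.0817 0.09  ]
[ 44  52  69  71 177 194 195 194 195 195 175  71  70  72  72  72  71  71
  73 190]
[192 163 189  76  74  76  79  92  79  72  70  72  72  74  76  78  97 191]
```

The adapter hangs upright in the grip. Wrist calibration agrees with the known in-hand position to under 1 mm, and the bucket is at about (0.604,0.082). Next I carry it over and turn it 45°.

move_arm(targets=[[0.01, 0.03, -0.02, 0, 0, 0.2], [0.02, 0.06, -0.02, 0, 0, 0.4], [0.025, 0.09, -0.02, 0, 0, 0.6], [0.03, 0.12, -0.02, 0, 0, 0.8], [0.034, 0.155, -0.02, 0, 0, 1.0]])

```text
time_s: 4.83
ee_pos: [0.6035, 0.0833, 0.2328]
eef_rot: [-3.141, -0.0, 2.377]
force: [0.4, 0.5, -0.5]
grip_width: 0.0109
```

move_arm(targets=[[0, 0, 0, 0, 0, 0.2], [0, 0, 0, 0, 0, 0.35], [0, 0, 0, 0, 0, 0.5], [0, 0, 0, 0, 0, 0.5], [0, 0, 0, 0, 0, 0.5]])

```text
time_s: 5.25
ee_pos: [0.6037, 0.0824, 0.2327]
eef_rot: [-3.141, -0.0, 2.124]
force: [-1.1, -0.4, -1.4]
grip_width: 0.0112
```

```bash
python3 - <<'E'
from h import *
print(pose()[0],pose()[2]['qpos'].round(2),pose()[2]['eef_rot']);go([.604,.0825,.21],2.122)
c,im=snap("wrist","w4")
cv2.imwrite("pics/w4b.png",cv2.convertScaleAbs(cv2.resize(im,(800,600),interpolation=2),alpha=1.6))
E
```

```text
[0.60370717 0.08236897 0.23266318] [ 0.08  0.42  1.3   0.    1.42 -0.48] [-3.14106394e+00 -2.96209832e-04  2.12379386e+00]
shift m [-0.      0.0003  0.0227] turn u [-0.001  -0.0006  0.0034] rows 0.5
```

View pics/w4b.png

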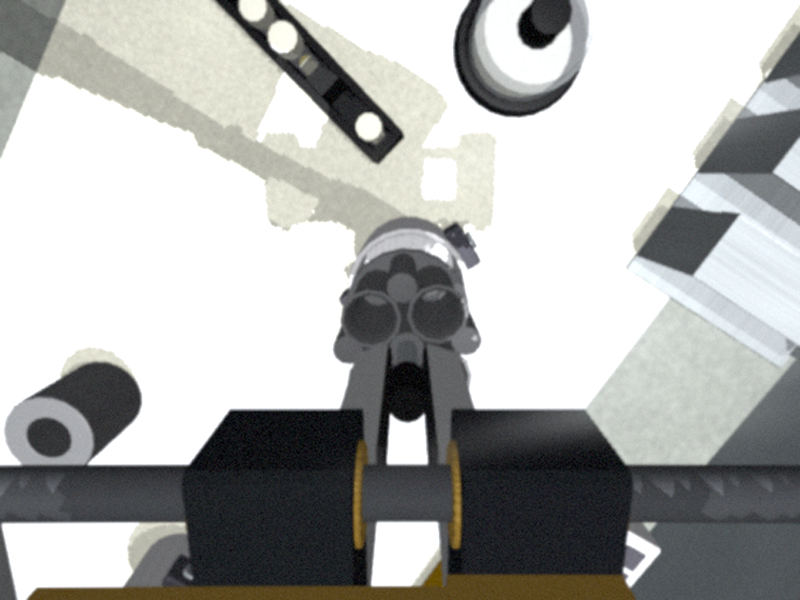

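The adapter hangs centred over the bucket's rim (arc around (410,240)). Lowering, slower below the rim.

move_arm(targets=[[0, 0, 0.01, 0, 0, 0], [0, 0, 0.02, 0, 0, 0], [0, 0, 0.03, 0, 0, 0], [0, 0, 0.04, 0, 0, 0], [0, 0, 0.05, 0, 0, 0]])

```text
time_s: 5.72
ee_pos: [0.6036, 0.0823, 0.1816]
eef_rot: [-3.141, -0.0, 2.122]
force: [0.1, -0.3, -1.9]
grip_width: 0.011
```

move_arm(targets=[[0, 0, 0.01, 0, 0, 0], [0, 0, 0.02, 0, 0, 0], [0, 0, 0.03, 0, 0, 0], [0, 0, 0.045, 0, 0, 0], [0, 0, 0.06, 0, 0, 0]])

```text
time_s: 6.13
ee_pos: [0.6039, 0.0824, 0.1222]
eef_rot: [3.141, 0.0, 2.121]
force: [1.4, -0.0, -1.6]
grip_width: 0.0115
```

move_arm(targets=[[0, 0, 0.006, 0, 0, 0], [0, 0, 0.012, 0, 0, 0], [0, 0, 0.017, 0, 0, 0], [0, 0, 0.0195, 0, 0, 0], [0, 0, 0.021, 0, 0, 0]])

```text
time_s: 6.55
ee_pos: [0.6039, 0.0824, 0.1022]
eef_rot: [3.141, 0.0, 2.121]
force: [0.2, -0.7, -0.5]
grip_width: 0.0116
```

```bash
python3 - <<'E'
from h import *
print(pose()[0],pose()[2]['force'])
E
```

```text
[0.60392533 0.08241408 0.10216174] [ 0.24400007 -0.73521769 -0.46570011]
```

move_arm(targets=[[0, 0, 0.0007, 0, 0, 0], [0, 0, 0.0015, 0, 0, 0], [0, 0, 0.0015, 0, 0, 0], [0, 0, 0.0015, 0, 0, 0], [0, 0, 0.0015, 0, 0, 0]])

```text
time_s: 6.97
ee_pos: [0.604, 0.0824, 0.101]
eef_rot: [3.141, 0.0, 2.121]
force: [1.5, -0.8, 0.8]
grip_width: 0.0113
```

move_arm(targets=[[0, 0, 0, 0, 0, 0], [0, 0, 0, 0, 0, 0], [0, 0, 0, 0, 0, 0], [0, 0, 0, 0, 0, 0], [0, 0, 0, 0, 0, 0]], fingers=-0.15)

```text
time_s: 7.38
ee_pos: [0.6037, 0.0824, 0.1005]
eef_rot: [-3.141, -0.0, 2.121]
force: [-0.6, 0.4, -0.8]
grip_width: 0.0386
```

move_arm(targets=[[0, 0, -0.015, 0, 0, 0], [0, 0, -0.04, 0, 0, -0.2], [0, 0, -0.07, 0, 0, -0.4], [0, 0, -0.1, 0, 0, -0.6], [0, 0, -0.13, 0, 0, -0.8]])

```text
time_s: 7.8
ee_pos: [0.6035, 0.0824, 0.232]
eef_rot: [-3.141, -0.0, 2.545]
force: [-0.8, 0.2, 0.2]
grip_width: 0.0398
```

```bash
python3 - <<'E'
from h import *
print(pose()[0],pose()[2]['force'])
go([.590,.087,.23],2.907)
go([.477,.1675,.20],2.907)
E
```

```text
[0.60352921 0.08240467 0.23200456] [-0.75793448  0.15612319  0.15854542]
shift m [ 0.0138 -0.0038  0.002 ] turn u [-2.000e-04 -6.000e-04 -6.905e-01] rows 2.9
shift m [ 0.1525 -0.0006  0.032 ] turn u [-2.000e-04 -6.000e-04 -6.905e-01] rows 3.7
```

Released. I'll turn back to the nominal yaw here, look at the adapter, and then go to the tubes.

move_arm(targets=[[0.005, -0.002, 0, 0, 0, -0.2], [0.013, -0.004, 0, 0, 0, -0.4], [0.013, -0.004, 0, 0, 0, -0.6], [0.013, -0.004, 0, 0, 0, -0.69], [0.013, -0.004, 0, 0, 0, -0.69]])

```text
time_s: 8.22
ee_pos: [0.5907, 0.0865, 0.2307]
eef_rot: [3.142, 0.0, 2.904]
force: [-0.4, 0.3, -0.6]
grip_width: 0.0395
```

```bash
python3 - <<'E'
from h import *
P,R,o=pose();print(P,o['eef_rot'])
c,im=snap("wrist","w5")
g=im[90:330,120:440]
cv2.imwrite("pics/w5b.png",cv2.convertScaleAbs(cv2.resize(g,None,fx=2.5,fy=2.5,interpolation=2),alpha=1.9))
E
```

```text
[0.59073407 0.0865258  0.23067552] [3.14157136e+00 2.95957955e-05 2.90394464e+00]
```

View pics/w5b.png

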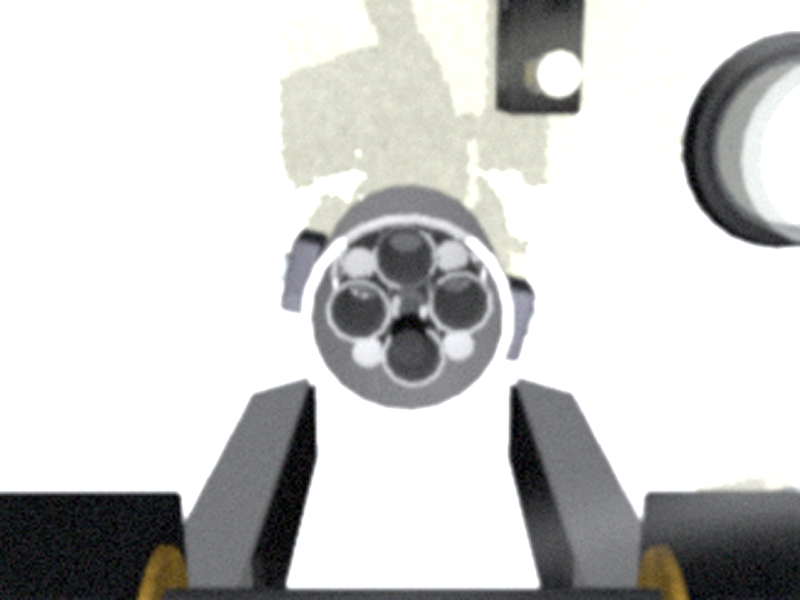

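The adapter sits in the bucket with bore mouths at (405,258), (461,302), (413,355) and (359,309) in the crop, its diagonals along the tool axes.

```bash
python3 - <<'E'
from h import *
c,im=load("w5"); P=plane(c,np.array([(405,258),(413,355),(461,302),(359,309)])/2.5+[120,90],.08)
print(P.round(4),P.mean(0)); d=P[0]-P[1];print("diag",np.linalg.norm(d),np.arctan2(d[1],d[0]),np.linalg.norm(P[2]-P[3]))
print("rim",plane(c,[np.array((409,311))/2.5+[120,90]],.09))
go([.477,.1675,.20],2.907)
E
```

```text
[[0.5862 0.0871 0.08  ]
 [0.6234 0.0812 0.08  ]
 [0.6074 0.1035 0.08  ]
 [0.6011 0.0658 0.08  ]] [0.60452866 0.08438676 0.08      ]
diag 0.03761653566419858 2.983125880457087 0.038278401500632525
rim [[0.60370676 0.08440742 0.09      ]]
shift m [0.1298 0.0515 0.0306] turn u [ 0.     -0.     -0.0123] rows 3.4
```

move_arm(targets=[[0.035, 0.014, 0.01, 0, 0, 0], [0.07, 0.028, 0.02, 0, 0, 0], [0.1, 0.04, 0.03, 0, 0, 0], [0.13, 0.0515, 0.031, 0, 0, 0], [0.13, 0.0515, 0.031, 0, 0, 0]])

```text
time_s: 8.68
ee_pos: [0.4734, 0.1696, 0.1993]
eef_rot: [-3.141, -0.002, 2.902]
force: [-0.6, -1.3, 0.9]
grip_width: 0.0398
```

```bash
python3 - <<'E'
from h import *
P,R,o=pose();print(P,o['eef_rot'])
c,im=snap("wrist","w6")
cv2.imwrite("pics/w6b.png",cv2.convertScaleAbs(cv2.resize(im,(800,600),interpolation=2),alpha=1.3))
E
```

```text
[0.47338048 0.16961788 0.19926865] [-3.14146053e+00 -1.59722919e-03  2.90173814e+00]
```

View pics/w6b.png

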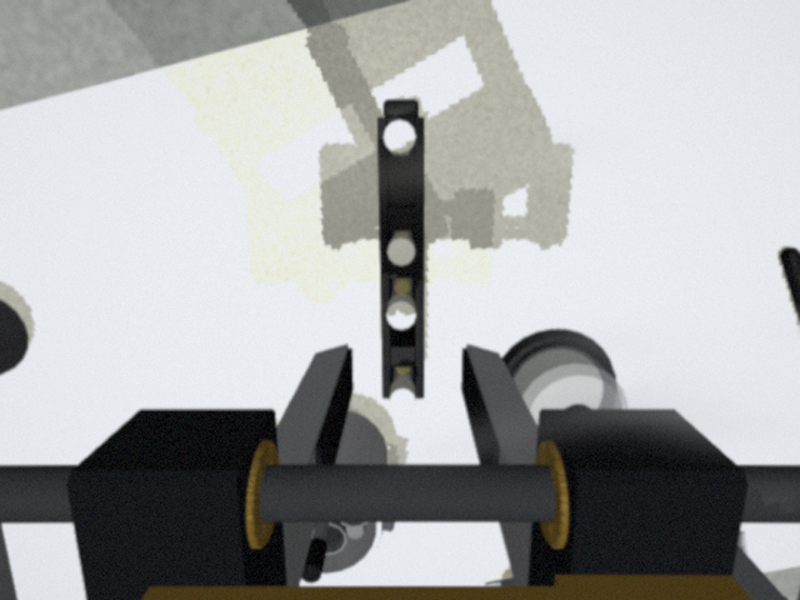

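```bash
python3 - <<'E'
from h import *
c,im=load("w6"); g=im[:,:,1]
for u,z in [((399,136),.114),((401,314),.114),((401,250),.089)]:
    print(u,plane(c,[np.array(u)*.7],z).round(4))
p=plane(c,[np.array((401,314))*.7],.114)[0]; go([p[0],p[1],.10],2.907)
E
```

```text
(399, 136) [[0.3884 0.1885 0.114 ]]
(401, 314) [[0.4757 0.1679 0.114 ]]
(401, 250) [[0.4463 0.1749 0.089 ]]
shift m [-0.0005 -0.0006  0.0999] turn u [ 0.0003  0.0001 -0.0098] rows 2.4
```

The long-tube tops are at (399,136) and (401,314), 89.7 mm apart as they should be. Descend onto the pocket-3 tube and grip.

move_arm(targets=[[-0.0005, -0.0006, 0.035, 0, 0, 0], [-0.0005, -0.0006, 0.07, 0, 0, 0], [-0.0005, -0.0006, 0.095, 0, 0, 0], [-0.0005, -0.0006, 0.113, 0, 0, 0], [-0.0005, -0.0006, 0.113, 0, 0, 0]])

```text
time_s: 9.15
ee_pos: [0.4762, 0.1657, 0.0833]
eef_rot: [-3.139, -0.005, 2.899]
force: [-0.7, 0.0, 0.2]
grip_width: 0.04
```

move_arm(targets=[[0, 0, 0, 0, 0, 0], [0, 0, 0, 0, 0, 0], [0, 0, 0, 0, 0, 0], [0, 0, 0, 0, 0, 0], [0, 0, 0, 0, 0, 0]], fingers=-1, grip_force=12)

```text
time_s: 9.57
ee_pos: [0.4778, 0.1668, 0.0877]
eef_rot: [3.141, 0.002, 2.901]
force: [-0.2, 0.1, 5.0]
grip_width: 0.0155
```

move_arm(targets=[[0, 0, 0, 0, 0, 0], [0, 0, 0, 0, 0, 0], [0, 0, 0, 0, 0, 0], [0, 0, -0.005, 0, 0, 0], [0, 0, -0.01, 0, 0, 0]])

```text
time_s: 9.98
ee_pos: [0.4771, 0.1667, 0.0971]
eef_rot: [-3.141, -0.0, 2.902]
force: [-0.3, -0.5, -0.8]
grip_width: 0.0156
```

move_arm(targets=[[0, 0, -0.02, 0, 0, 0], [0, 0, -0.04, 0, 0, 0], [0, 0, -0.06, 0, 0, 0], [0, 0, -0.08, 0, 0, 0], [0, 0, -0.1, 0, 0, 0]])

```text
time_s: 10.4
ee_pos: [0.477, 0.1667, 0.1981]
eef_rot: [3.141, 0.0, 2.902]
force: [-0.4, -0.0, -0.4]
grip_width: 0.0156
```

```bash
python3 - <<'E'
from h import *
P,R,o=pose();print(P,o['eef_rot'],o['grip_width'])
go([.6233,.0804,.20],2.98)
E
```

```text
[0.47695876 0.16666481 0.19814664] [3.14143601e+00 2.59735368e-04 2.90160015e+00] 0.0156416557442955
shift m [-0.1627 -0.049  -0.0018] turn u [ 0.0003  0.0005 -0.1497] rows 4.1
```

move_arm(targets=[[-0.01, -0.003, -0.035, 0, 0, 0], [-0.04, -0.015, -0.037, 0, 0, -0.05], [-0.08, -0.028, -0.037, 0, 0, -0.1], [-0.12, -0.04, -0.037, 0, 0, -0.15], [-0.15, -0.046, -0.037, 0, 0, -0.15]])

```text
time_s: 10.82
ee_pos: [0.6137, 0.0843, 0.2342]
eef_rot: [-3.142, 0.001, 2.981]
force: [-0.1, 0.1, -1.2]
grip_width: 0.0156
```

move_arm(targets=[[-0.011, -0.004, 0, 0, 0, 0], [-0.011, -0.004, 0, 0, 0, 0], [-0.011, -0.004, 0, 0, 0, 0], [-0.011, -0.004, 0, 0, 0, 0], [-0.011, -0.004, 0, 0, 0, 0]])

```text
time_s: 11.23
ee_pos: [0.6214, 0.0814, 0.2343]
eef_rot: [3.141, 0.001, 2.981]
force: [0.4, -0.2, -0.6]
grip_width: 0.0155
```

```bash
python3 - <<'E'
from h import *
P,R,o=pose();print(P,o['eef_rot'],o['grip_width'])
c,im=snap("wrist","w7")
go([.6233,.0804,.20],2.98)
g=im[110:350,120:440]
cv2.imwrite("pics/w7b.png",cv2.convertScaleAbs(cv2.resize(g,None,fx=2.5,fy=2.5,interpolation=2),alpha=1.9))
E
```

```text
[0.62136813 0.08141758 0.23426236] [3.14138835e+00 5.07234822e-04 2.98105251e+00] 0.015525282540934536
shift m [-0.0019 -0.0007  0.0343] turn u [0.0004 0.0013 0.0021] rows 0.8
```

View pics/w7b.png

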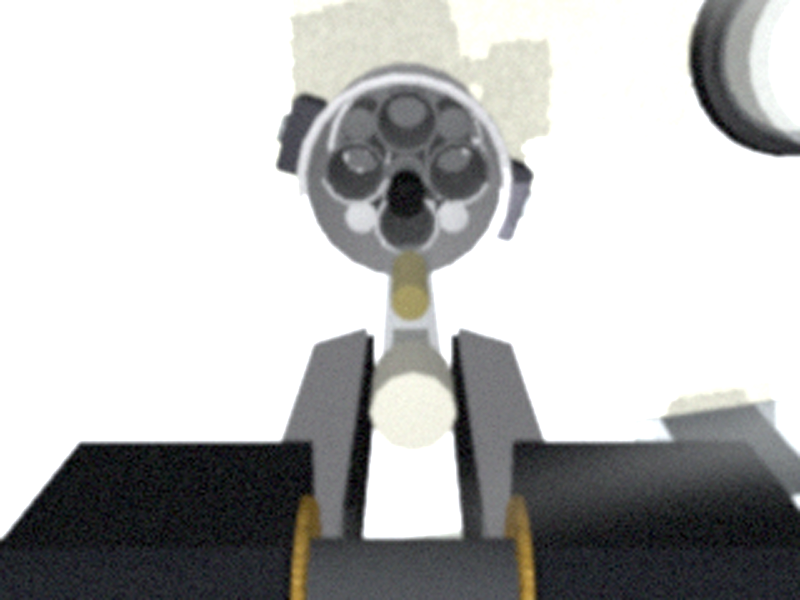

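The tube hangs straight between the fingers (top at (412,410)). Bore mouths are at (406,118), (453,168), (357,170) and, partly behind the knob, (407,217).

```bash
python3 - <<'E'
from h import *
c,im=load("w7"); f=lambda a:np.array(a)/2.5+[120,110]
P=plane(c,f([(406,120),(407,217),(453,169),(357,171)]),.08);print(P.round(4),P.mean(0).round(4))
T=plane(c,[f((412,410))],.2615)[0];print("tube top",T.round(4))
C=(P[2]+P[3])/2; u=P[0]-P[1];u/=np.linalg.norm(u);print(C,u,np.arctan2(u[1],u[0]))
E
```

```text
[[0.5856 0.0872 0.08  ]
 [0.6213 0.0817 0.08  ]
 [0.6061 0.1014 0.08  ]
 [0.6012 0.0663 0.08  ]] [0.6035 0.0841 0.08  ]
tube top [0.6188 0.0837 0.2615]
[0.60363829 0.08384739 0.08      ] [-0.98854139  0.15095009  0.        ] 2.990063351749088
```

move_arm(targets=[[-0.0037, -0.0015, 0.02, 0, 0, 0], [-0.0037, -0.0015, 0.04, 0, 0, 0], [-0.0037, -0.0015, 0.055, 0, 0, 0], [-0.0037, -0.0015, 0.065, 0, 0, 0], [-0.0037, -0.0015, 0.07, 0, 0, 0]])

```text
time_s: 11.7
ee_pos: [0.6249, 0.0789, 0.1627]
eef_rot: [-3.141, -0.001, 2.981]
force: [-0.1, 0.4, -0.5]
grip_width: 0.0158
```

```bash
python3 - <<'E'
from h import *
P,R,o=pose();print(P,o['force'])
c,im=snap("wrist","w8")
g=im[110:350,120:440]
cv2.imwrite("pics/w8b.png",cv2.convertScaleAbs(cv2.resize(g,None,fx=2.5,fy=2.5,interpolation=2),alpha=1.9))
E
```

```text
[0.6248901  0.07892689 0.16267226] [-0.08297256  0.44227059 -0.47233921]
```

View pics/w8b.png

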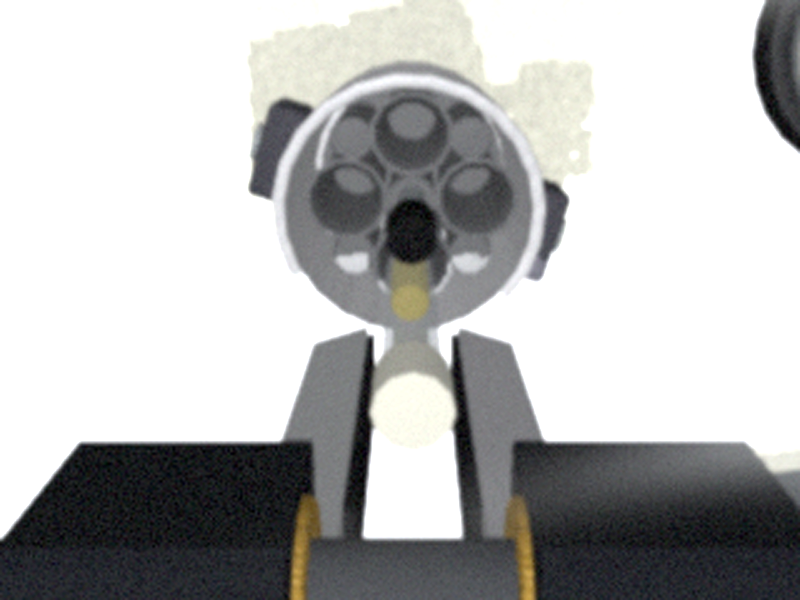

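Side bores at (347,200) and (476,198) put the far bore at about (412,268), and the tube's bottom is coming to (410,265), so it is lined up. Lowering.

move_arm(targets=[[0, 0, 0.005, 0, 0, 0], [0, 0, 0.01, 0, 0, 0], [0, 0, 0.016, 0, 0, 0], [0, 0, 0.022, 0, 0, 0], [0, 0, 0.028, 0, 0, 0]])

```text
time_s: 12.17
ee_pos: [0.6256, 0.0786, 0.1352]
eef_rot: [3.142, 0.0, 2.98]
force: [0.7, -0.8, -0.8]
grip_width: 0.0156
```

move_arm(targets=[[0, 0, 0.006, 0, 0, 0], [0, 0, 0.012, 0, 0, 0], [0, 0, 0.018, 0, 0, 0], [0, 0, 0.024, 0, 0, 0], [0, 0, 0.028, 0, 0, 0]])

```text
time_s: 12.58
ee_pos: [0.6253, 0.0785, 0.1067]
eef_rot: [-3.141, -0.001, 2.98]
force: [0.6, 0.4, -0.1]
grip_width: 0.0154
```

move_arm(targets=[[0, 0, 0.001, 0, 0, 0], [0, 0, 0.002, 0, 0, 0], [0, 0, 0.003, 0, 0, 0], [0, 0, 0.004, 0, 0, 0], [0, 0, 0.004, 0, 0, 0]])

```text
time_s: 13.0
ee_pos: [0.6257, 0.0785, 0.1038]
eef_rot: [3.142, 0.001, 2.98]
force: [0.1, -0.1, 0.4]
grip_width: 0.0154
```

move_arm(targets=[[0, 0, 0, 0, 0, 0], [0, 0, 0, 0, 0, 0], [0, 0, 0, 0, 0, 0], [0, 0, 0, 0, 0, 0], [0, 0, 0, 0, 0, 0]], fingers=-0.2)

```text
time_s: 13.42
ee_pos: [0.6255, 0.0786, 0.1036]
eef_rot: [3.142, 0.0, 2.98]
force: [-1.1, 0.2, -0.6]
grip_width: 0.0377
```

move_arm(targets=[[0, 0, -0.01, 0, 0, 0], [0, 0, -0.03, 0, 0, 0], [0, 0, -0.06, 0, 0, 0], [0, 0, -0.09, 0, 0, 0], [0, 0, -0.1, 0, 0, 0]])

```text
time_s: 13.83
ee_pos: [0.6267, 0.0786, 0.2093]
eef_rot: [3.14, 0.006, 2.98]
force: [0.5, 0.0, 0.9]
grip_width: 0.0376
```

```bash
python3 - <<'E'
from h import *
P,R,o=pose();print(P,o['force'])
snap("wrist","w9")
go([.3898,.1873,.20],2.907)
E
```

```text
[0.62667759 0.07864863 0.2092586 ] [0.51828331 0.00583377 0.89575905]
shift m [0.2515 0.0691 0.0076] turn u [0.0036 0.0131 0.1397] rows 6.3
```

move_arm(targets=[[0.03, 0.008, -0.01, 0, 0, 0.03], [0.07, 0.019, -0.01, 0, 0, 0.06], [0.11, 0.03, 0, 0, 0, 0.09], [0.15, 0.041, 0, 0, 0, 0.12], [0.19, 0.052, 0, 0, 0, 0.14]])

```text
time_s: 14.3
ee_pos: [0.4445, 0.1604, 0.2023]
eef_rot: [-3.141, -0.002, 2.905]
force: [0.5, 1.3, -0.1]
grip_width: 0.0374
```

```bash
python3 - <<'E'
from h import *
ctrl.camera("side")
P,R,o=pose();print(P,o['force'])
go([.389,.1873,.20],2.907)
E
```

```text
[0.43962427 0.16249626 0.20239414] [0.1502971  0.50755141 2.40122344]
shift m [0.055  0.0123 0.0026] turn u [-0.0016 -0.0069 -0.0004] rows 1.4
```

move_arm(targets=[[0.03, 0.008, 0, 0, 0, 0], [0.055, 0.0125, 0.0, 0, 0, 0], [0.055, 0.0125, 0, 0, 0, 0], [0.055, 0.0125, 0, 0, 0, 0], [0.055, 0.0125, 0, 0, 0, 0]])

```text
time_s: 14.77
ee_pos: [0.3967, 0.185, 0.2034]
eef_rot: [-3.141, -0.0, 2.907]
force: [0.0, -0.7, -0.2]
grip_width: 0.0374
```

```bash
python3 - <<'E'
from h import *
P,R,o=pose();print(P,o['eef_rot'])
c,im=snap("wrist","w10")
t=cv2.inRange(im,(150,150,150),(255,255,255))
# bright blob on the dark carrier near expected tube top
e=proj(c,[[.3885,.188,.114]])[0];x,y=e.astype(int);print(e)
w=im[y-30:y+30,x-30:x+30]
a=cv2.convertScaleAbs(cv2.resize(w,(400,400),interpolation=2),alpha=1.3)
d,im2=load("w9");b=cv2.convertScaleAbs(cv2.resize(im2[110:310,160:360],(400,400),interpolation=2),alpha=1.9)
cv2.imwrite("pics/w10b.png",np.hstack([a,b]))
E
```

```text
[0.3966833  0.18495339 0.20343892] [-3.14139467e+00 -1.86362356e-06  2.90701195e+00]
[283.54369153 203.67809842]
```

View pics/w10b.png

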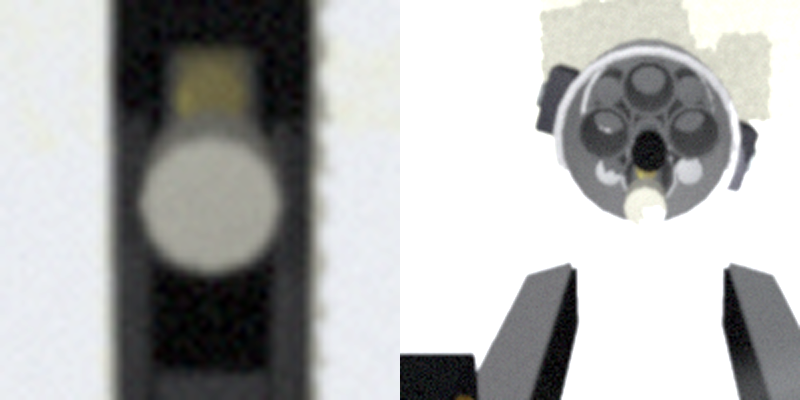

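Right half: the first tube stands in the far bore. Left half: the second tube's cap is centred at about (284.5,203.6) px. Grip it.

move_arm(targets=[[0.0078, 0.0007, 0.03, 0, 0, 0], [0.0078, 0.0007, 0.06, 0, 0, 0], [0.0078, 0.0007, 0.09, 0, 0, 0], [0.0078, 0.0007, 0.11, 0, 0, 0], [0.0078, 0.0007, 0.1167, 0, 0, 0]])

```text
time_s: 15.23
ee_pos: [0.3881, 0.1866, 0.0839]
eef_rot: [-3.139, -0.004, 2.906]
force: [-0.0, 0.1, -0.7]
grip_width: 0.0376
```

move_arm(targets=[[0, 0, 0, 0, 0, 0], [0, 0, 0, 0, 0, 0], [0, 0, 0, 0, 0, 0], [0, 0, 0, 0, 0, 0], [0, 0, 0, 0, 0, 0]], fingers=-1)

```text
time_s: 15.65
ee_pos: [0.3896, 0.1878, 0.088]
eef_rot: [3.14, 0.002, 2.907]
force: [0.3, -0.6, 5.7]
grip_width: 0.0157
```

move_arm(targets=[[0, 0, 0, 0, 0, 0], [0, 0, 0, 0, 0, 0], [0, 0, 0, 0, 0, 0], [0, 0, -0.005, 0, 0, 0], [0, 0, -0.01, 0, 0, 0]])

```text
time_s: 16.07
ee_pos: [0.3889, 0.1876, 0.0975]
eef_rot: [-3.142, -0.0, 2.907]
force: [-0.4, -0.4, -0.9]
grip_width: 0.0156
```

move_arm(targets=[[0, 0, -0.02, 0, 0, 0], [0, 0, -0.05, 0, 0, 0], [0, 0, -0.08, 0, 0, 0], [0, 0, -0.11, 0, 0, 0], [0, 0, -0.13, 0, 0, 0]])

```text
time_s: 16.48
ee_pos: [0.3891, 0.1877, 0.2303]
eef_rot: [3.14, 0.003, 2.907]
force: [-0.1, -0.2, 1.2]
grip_width: 0.0154
```

```bash
python3 - <<'E'
from h import *
P,R,o=pose();print(P,o['eef_rot'],o['grip_width'])
go([.5857,.0855,.234],2.98)
E
```

```text
[0.3891479  0.18774966 0.23029012] [3.13984312e+00 2.51455858e-03 2.90686556e+00] 0.015392807842474834
shift m [-0.215  -0.0537 -0.0033] turn u [ 0.0032  0.0049 -0.1397] rows 5.3
```

move_arm(targets=[[-0.03, -0.008, -0.004, 0, 0, -0.02], [-0.07, -0.018, -0.004, 0, 0, -0.05], [-0.11, -0.028, -0.004, 0, 0, -0.08], [-0.15, -0.038, -0.004, 0, 0, -0.11], [-0.18, -0.045, -0.004, 0, 0, -0.14]])

```text
time_s: 16.9
ee_pos: [0.5555, 0.1002, 0.2312]
eef_rot: [-3.142, 0.0, 2.98]
force: [0.6, 0.7, -1.3]
grip_width: 0.0153
```

```bash
python3 - <<'E'
from h import *
ctrl.camera("side")
P,R,o=pose();print(P)
go([.586,.0853,.20],2.98)
E
```

```text
[0.55816264 0.09827267 0.23040611]
shift m [-0.0296 -0.0083  0.0304] turn u [-0.0014  0.0004 -0.001 ] rows 1.0
```

move_arm(targets=[[-0.02, -0.006, 0, 0, 0, 0], [-0.0295, -0.0083, 0.0, 0, 0, 0], [-0.0295, -0.0083, 0.02, 0, 0, 0], [-0.0295, -0.0083, 0.04, 0, 0, 0], [-0.0295, -0.0083, 0.05, 0, 0, 0]])

```text
time_s: 17.37
ee_pos: [0.5805, 0.0889, 0.1791]
eef_rot: [-3.141, -0.002, 2.98]
force: [1.1, 0.2, -1.6]
grip_width: 0.016
```

```bash
python3 - <<'E'
from h import *
ctrl.camera("side")
P,R,o=pose();print(P,o['eef_rot'])
c,im=snap("wrist","w11")
go([.586,.0853,.165],2.98)
g=im[150:350,160:400]
cv2.imwrite("pics/w11b.png",cv2.convertScaleAbs(cv2.resize(g,None,fx=3,fy=3,interpolation=2),alpha=1.9))
E
```

```text
[0.58010987 0.08895923 0.17792559] [-3.14055479 -0.00414532  2.97999957]
shift m [-0.0061 -0.0028  0.0147] turn u [-0.0014 -0.0055  0.0003] rows 0.4
```

View pics/w11b.png

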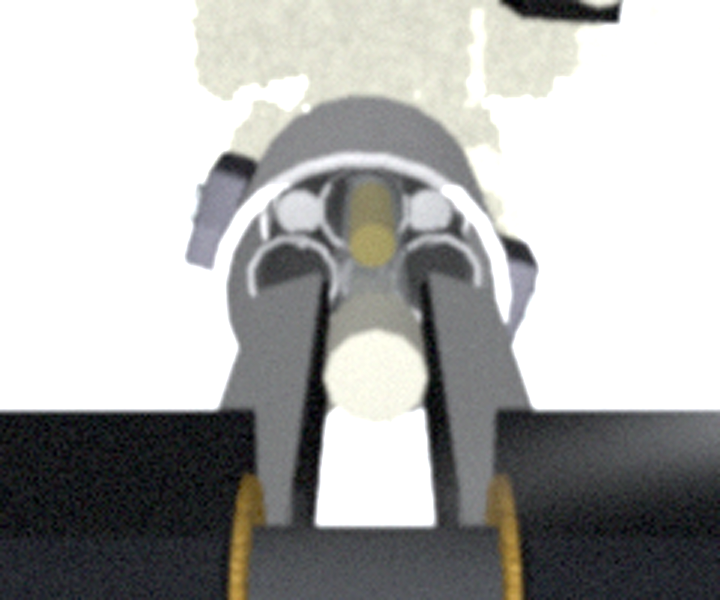

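Near bore is centred at about (364,213) and the tube's lower end at about (371,195), so it needs a small shift to -y and away from the robot, as the numbers say.

move_arm(targets=[[-0.003, -0.0012, 0, 0, 0, 0], [-0.0058, -0.0024, 0, 0, 0, 0], [-0.0058, -0.0024, 0.005, 0, 0, 0], [-0.0058, -0.0024, 0.01, 0, 0, 0], [-0.0058, -0.0024, 0.01, 0, 0, 0]])

```text
time_s: 17.88
ee_pos: [0.5863, 0.0857, 0.17]
eef_rot: [-3.141, -0.001, 2.98]
force: [-0.6, -0.2, -0.6]
grip_width: 0.0153
```

```bash
python3 - <<'E'
from h import *
P,R,o=pose();print(P,o['eef_rot'])
c,im=snap("wrist","w12")
go([.586,.0855,.14],2.98)
g=im[150:350,160:400]
cv2.imwrite("pics/w12b.png",cv2.convertScaleAbs(cv2.resize(g,None,fx=3,fy=3,interpolation=2),alpha=1.9))
E
```

```text
[0.58628333 0.08571671 0.16997171] [-3.14134235e+00 -1.18464427e-03  2.98003524e+00]
shift m [ 0.0003 -0.0003  0.0304] turn u [-0.0005 -0.0017  0.0002] rows 0.7
```

View pics/w12b.png

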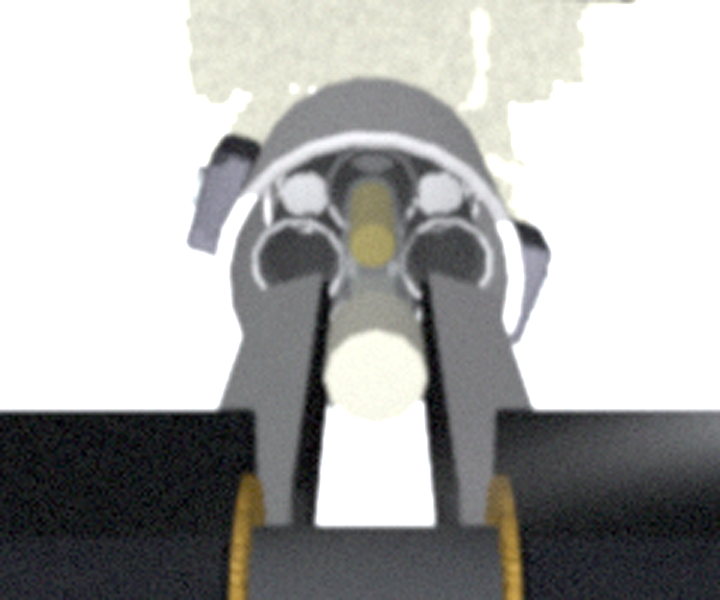

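```bash
python3 - <<'E'
from h import *
c,im=load("w12"); f=lambda a:np.array(a)/3+[160,150]
B=plane(c,f([(371,150),(299,262),(447,260),(330,195),(412,195)]),.08);print(B.round(4))
C=(B[1]+B[2])/2; print("near from side bores",(C+19.1*.001*np.array([-.987,.161,0])).round(4))
print("tube cap top",plane(c,[f((376,373))],.1973).round(4))
for z in (.11,.105): print("liquid top/bot",plane(c,f([(372,245),(371,188)]),z).round(4))
for P in ([.5862,.0857,.0915],[.5862,.0857,.08],[.5862,.0857,.1973]): print(((proj(c,[P])[0]-[160,150])*3).round(0))
E
```

```text
[[0.5752 0.0886 0.08  ]
 [0.6015 0.0654 0.08  ]
 [0.6072 0.1034 0.08  ]
 [0.5852 0.0764 0.08  ]
 [0.5885 0.0971 0.08  ]]
near from side bores [0.5855 0.0875 0.08  ]
tube cap top [[0.584  0.0882 0.1973]]
liquid top/bot [[0.5908 0.0864 0.11  ]
 [0.5775 0.0883 0.11  ]]
liquid top/bot [[0.5924 0.0861 0.105 ]
 [0.5787 0.0881 0.105 ]]
[366. 205.]
[367. 193.]
[362. 389.]
```

Repeating the TCP-to-bore offset that worked for the first tube calls for about 1.8 mm more away from the robot. Lowering.

move_arm(targets=[[-0.0017, -0.0004, 0.0, 0, 0, 0], [-0.0017, -0.0004, 0.007, 0, 0, 0], [-0.0017, -0.0004, 0.014, 0, 0, 0], [-0.0017, -0.0004, 0.02, 0, 0, 0], [-0.0017, -0.0004, 0.026, 0, 0, 0]])

```text
time_s: 18.35
ee_pos: [0.588, 0.0851, 0.1439]
eef_rot: [-3.141, -0.001, 2.98]
force: [0.1, -0.4, -1.1]
grip_width: 0.0157
```

move_arm(targets=[[0, 0, 0.006, 0, 0, 0], [0, 0, 0.012, 0, 0, 0], [0, 0, 0.018, 0, 0, 0], [0, 0, 0.024, 0, 0, 0], [0, 0, 0.03, 0, 0, 0]])

```text
time_s: 18.77
ee_pos: [0.5882, 0.0851, 0.1143]
eef_rot: [-3.142, 0.0, 2.98]
force: [-0.7, -0.5, -0.1]
grip_width: 0.0155
```

move_arm(targets=[[0, 0, 0.004, 0, 0, 0], [0, 0, 0.007, 0, 0, 0], [0, 0, 0.009, 0, 0, 0], [0, 0, 0.0105, 0, 0, 0], [0, 0, 0.0113, 0, 0, 0]])

```text
time_s: 19.18
ee_pos: [0.5886, 0.0851, 0.104]
eef_rot: [3.141, 0.001, 2.98]
force: [-1.1, 0.3, 5.8]
grip_width: 0.0154
```

move_arm(targets=[[0, 0, 0, 0, 0, 0], [0, 0, 0, 0, 0, 0], [0, 0, 0, 0, 0, 0], [0, 0, 0, 0, 0, 0], [0, 0, 0, 0, 0, 0]], fingers=-0.2)

```text
time_s: 19.6
ee_pos: [0.5882, 0.0851, 0.1036]
eef_rot: [-3.142, -0.0, 2.98]
force: [0.8, -0.2, 0.2]
grip_width: 0.0375
```

move_arm(targets=[[0, 0, -0.01, 0, 0, 0], [0, 0, -0.03, 0, 0, 0], [0, 0, -0.06, 0, 0, 0], [0, 0, -0.09, 0, 0, 0], [0, 0, -0.1, 0, 0, 0]])

```text
time_s: 20.02
ee_pos: [0.5894, 0.0852, 0.209]
eef_rot: [3.14, 0.006, 2.98]
force: [0.3, -0.8, 0.9]
grip_width: 0.0371
```

```bash
python3 - <<'E'
from h import *
P,R,o=pose();print(P,o['force'])
c,im=snap("wrist","w13")
s,si=snap("side","s13")
go([.591,.259,.18],2.907); print(proj(s,[.604,.083,.11]))
x,y=proj(s,[.604,.083,.11])[0].astype(int)
a=cv2.resize(im[110:310,180:380],(400,400),interpolation=2);b=cv2.resize(si[y-40:y+40,x-40:x+40],(400,400),interpolation=2)
cv2.imwrite("pics/w13b.png",cv2.convertScaleAbs(np.hstack([a,b]),alpha=1.8))
E
```

```text
[0.58939667 0.08518507 0.2089963 ] [ 0.30193206 -0.77448925  0.92808417]
shift m [0.0261 0.1719 0.0263] turn u [0.0023 0.0079 0.1397] rows 4.2
[[284.73611291 170.62218313]]
```

View pics/w13b.png

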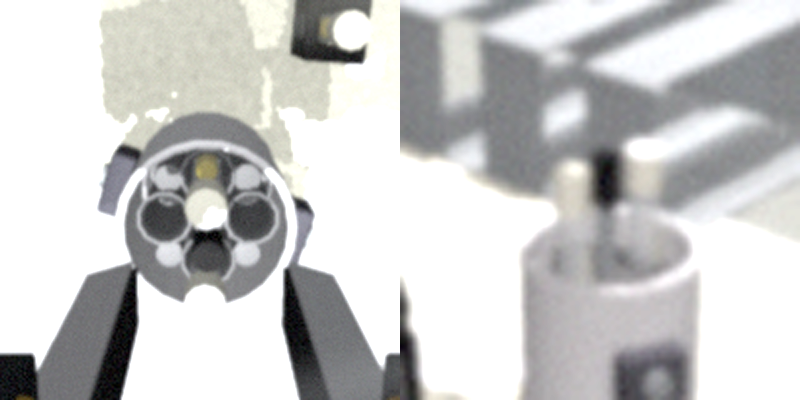

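Both long tubes are fully down in opposite bores, with cap tops just under the knob top in the side crop. Next is the sealing cap.

move_arm(targets=[[0.005, 0.034, 0, 0, 0, 0.03], [0.01, 0.07, 0, 0, 0, 0.06], [0.015, 0.11, 0, 0, 0, 0.09], [0.02, 0.145, 0, 0, 0, 0.12], [0.026, 0.171, 0.0, 0, 0, 0.14]], fingers=0.3)

```text
time_s: 20.53
ee_pos: [0.5893, 0.2605, 0.2016]
eef_rot: [-3.14, -0.002, 2.907]
force: [0.5, 0.2, -0.4]
grip_width: 0.0608
```

move_arm(targets=[[0, 0, 0, 0, 0, 0], [0, 0, 0, 0, 0, 0], [0, 0, 0, 0, 0, 0], [0, 0, 0, 0, 0, 0], [0, 0, 0, 0, 0, 0]])

```text
time_s: 20.95
ee_pos: [0.5903, 0.2569, 0.2034]
eef_rot: [-3.141, -0.0, 2.905]
force: [0.1, -0.0, -0.0]
grip_width: 0.061
```

```bash
python3 - <<'E'
from h import *
P,R,o=pose();print(P,o['eef_rot'],o['grip_width'])
c,im=snap("wrist","w14")
g=im[120:360,120:440]
cv2.imwrite("pics/w14b.png",cv2.convertScaleAbs(cv2.resize(g,None,fx=2.5,fy=2.5,interpolation=2),alpha=1.6))
E
```

```text
[0.59027414 0.25690675 0.20342024] [-3.14135619e+00 -2.33886857e-04  2.90546304e+00] 0.06099245567362773
```

View pics/w14b.png

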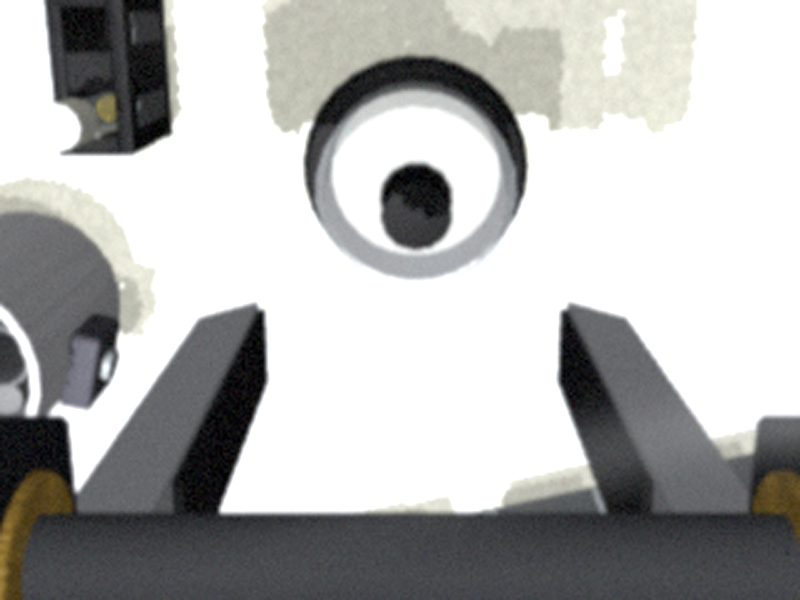

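```bash
python3 - <<'E'
from h import *
c,im=load("w14"); f=lambda a:np.array(a)/2.5+[120,120]
p=plane(c,[f((416,213))],.088)[0];print(p, plane(c,f([(305,172),(526,172)]),.012).mean(0))
go([p[0]+.0005,p[1]-.0012,.0635],2.907)
E
```

```text
[0.58965989 0.2605008  0.088     ] [0.59008036 0.26063725 0.012     ]
shift m [0.0006 0.0022 0.1401] turn u [-0.0002 -0.0001 -0.0026] rows 3.4
```

Knob and rim rays agree to 0.5 mm. Descend and grip.

move_arm(targets=[[0.0006, 0.0022, 0.035, 0, 0, 0], [0.0006, 0.0022, 0.07, 0, 0, 0], [0.0006, 0.0022, 0.1, 0, 0, 0], [0.0006, 0.0022, 0.125, 0, 0, 0], [0.0006, 0.0022, 0.135, 0, 0, 0]])

```text
time_s: 21.42
ee_pos: [0.5887, 0.2591, 0.0649]
eef_rot: [-3.139, -0.004, 2.906]
force: [-0.8, 0.2, -0.6]
grip_width: 0.0607
```

move_arm(targets=[[0, 0, 0.003, 0, 0, 0], [0, 0, 0.004, 0, 0, 0], [0, 0, 0.004, 0, 0, 0], [0, 0, 0.004, 0, 0, 0], [0, 0, 0.004, 0, 0, 0]])

```text
time_s: 21.83
ee_pos: [0.5906, 0.2605, 0.0661]
eef_rot: [3.14, 0.002, 2.907]
force: [-0.8, 0.9, -0.6]
grip_width: 0.0614
```

move_arm(targets=[[0, 0, 0, 0, 0, 0], [0, 0, 0, 0, 0, 0], [0, 0, 0, 0, 0, 0], [0, 0, 0, 0, 0, 0], [0, 0, 0, 0, 0, 0]], fingers=-1, grip_force=20)

```text
time_s: 22.25
ee_pos: [0.59, 0.2603, 0.0646]
eef_rot: [-3.142, -0.0, 2.907]
force: [0.1, -0.4, 0.1]
grip_width: 0.0312
```

move_arm(targets=[[0, 0, 0, 0, 0, 0], [0, 0, 0, 0, 0, 0], [0, 0, 0, 0, 0, 0], [0, 0, 0, 0, 0, 0], [0, 0, 0, 0, 0, 0]])

```text
time_s: 22.67
ee_pos: [0.59, 0.2603, 0.0646]
eef_rot: [-3.141, -0.0, 2.907]
force: [0.2, -1.2, -0.5]
grip_width: 0.0232
```

move_arm(targets=[[0, 0, -0.01, 0, 0, 0], [0, 0, -0.04, 0, 0, 0], [0, 0, -0.08, 0, 0, 0], [0, 0, -0.12, 0, 0, 0], [0, 0, -0.155, 0, 0, 0]])

```text
time_s: 23.08
ee_pos: [0.5899, 0.2603, 0.2232]
eef_rot: [3.141, 0.001, 2.907]
force: [-0.0, -0.5, -0.2]
grip_width: 0.0233
```

move_arm(targets=[[0, 0, -0.012, 0, 0, 0], [0, 0, -0.012, 0, 0, 0], [0, 0, -0.012, 0, 0, 0], [0, 0, -0.012, 0, 0, 0], [0, 0, -0.012, 0, 0, 0]])

```text
time_s: 23.5
ee_pos: [0.5894, 0.2601, 0.2293]
eef_rot: [-3.14, -0.003, 2.907]
force: [0.3, 0.5, -1.6]
grip_width: 0.0234
```

```bash
python3 - <<'E'
from h import *
P,R,o=pose();print(P,o['eef_rot'],o['grip_width'])
go([.604,.083,.235],2.907)
E
```

```text
[0.58944202 0.26007846 0.22931783] [-3.13959297e+00 -2.90889907e-03  2.90677705e+00] 0.02338020907055532
shift m [-0.0553 -0.1688 -0.0055] turn u [-0.0038 -0.0056 -0.0004] rows 4.3
```

move_arm(targets=[[-0.01, -0.03, 0, 0, 0, 0], [-0.023, -0.07, 0, 0, 0, 0], [-0.036, -0.11, 0, 0, 0, 0], [-0.048, -0.145, 0, 0, 0, 0], [-0.055, -0.167, 0, 0, 0, 0]])

```text
time_s: 23.92
ee_pos: [0.6043, 0.0816, 0.2302]
eef_rot: [-3.14, -0.002, 2.905]
force: [0.2, 0.0, -2.2]
grip_width: 0.0234
```

move_arm(targets=[[0, 0, 0, 0, 0, 0], [0, 0, 0, 0, 0, 0], [0, 0, 0, 0, 0, 0], [0, 0, 0, 0, 0, 0], [0, 0, 0, 0, 0, 0]])

```text
time_s: 24.33
ee_pos: [0.6045, 0.0863, 0.2313]
eef_rot: [-3.142, -0.001, 2.908]
force: [0.5, 0.6, -1.4]
grip_width: 0.0232
```

```bash
python3 - <<'E'
from h import *
P,R,o=pose();print(P,o['eef_rot'],o['grip_width'])
go([.604,.083,.18],2.907)
c,im=snap("wrist","w15");t,ti=snap("top","t15");s,si=snap("side","s15")
x,y=proj(s,[.604,.083,.13])[0].astype(int)
a=cv2.resize(im[60:300,180:380],(400,480),interpolation=2);b=cv2.resize(si[y-60:y+60,x-50:x+50],(400,480),interpolation=2)
cv2.imwrite("pics/w15b.png",cv2.convertScaleAbs(np.hstack([a,b]),alpha=1.8))
E
```

```text
[0.60448992 0.08628593 0.23125721] [-3.14156341e+00 -5.00637560e-04  2.90835448e+00] 0.023202250280959832
shift m [-0.0003 -0.0033  0.0513] turn u [-0.0001 -0.001   0.0026] rows 1.2
```

View pics/w15b.png

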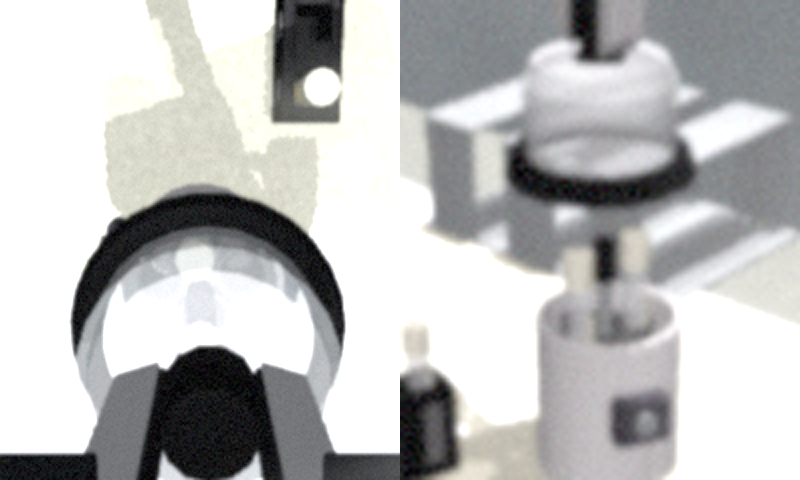

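The cap hangs level above the bucket. Shift 3.3 mm, lower to just above the rim and check.

move_arm(targets=[[-0.0003, -0.0033, 0.005, 0, 0, 0], [-0.0003, -0.0033, 0.025, 0, 0, 0], [-0.0003, -0.0033, 0.045, 0, 0, 0], [-0.0003, -0.0033, 0.06, 0, 0, 0], [-0.0003, -0.0033, 0.069, 0, 0, 0]])

```text
time_s: 24.9
ee_pos: [0.6034, 0.0817, 0.1603]
eef_rot: [-3.141, -0.002, 2.907]
force: [0.3, -0.4, -0.7]
grip_width: 0.0231
```

move_arm(targets=[[0, 0, 0.0, 0, 0, 0], [0, 0, 0, 0, 0, 0], [0, 0, 0, 0, 0, 0], [0, 0, 0, 0, 0, 0], [0, 0, 0, 0, 0, 0]])

```text
time_s: 25.32
ee_pos: [0.6045, 0.0819, 0.1635]
eef_rot: [3.141, 0.001, 2.907]
force: [-0.2, 0.6, -1.4]
grip_width: 0.023
```

```bash
python3 - <<'E'
from h import *
P,R,o=pose();print(P,o['eef_rot'],o['force'])
go([.604,.083,.1466],2.907)
s,si=snap("side","s16");c,im=snap("wrist","w16")
x,y=proj(s,[.604,.083,.1])[0].astype(int);print(x,y)
b=cv2.resize(si[y-45:y+45,x-40:x+40],None,fx=6,fy=6,interpolation=2)
cv2.imwrite("pics/s16b.png",cv2.convertScaleAbs(b,alpha=1.8))
E
```

```text
[0.60447878 0.08185905 0.16349307] [3.14118090e+00 1.29704407e-03 2.90686886e+00] [-0.20764182  0.61744757 -1.37364412]
shift m [0.0008 0.001  0.0169] turn u [ 0.0008  0.0025 -0.0002] rows 0.4
284 174
```

View pics/s16b.png

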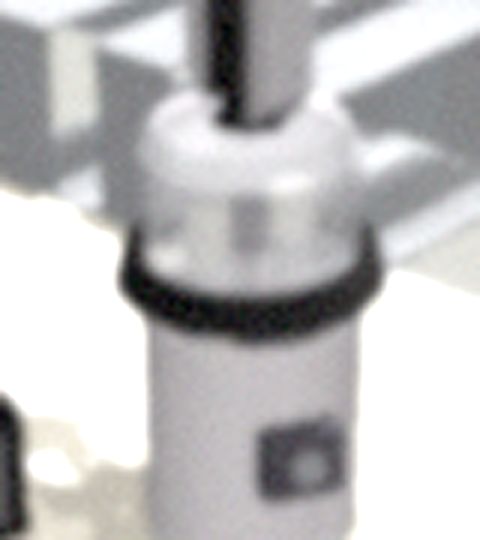

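In the side view the cap rim (121-381) is centred on the bucket (150-357) within about 0.5 mm. Lowering onto the rim slowly.

move_arm(targets=[[0.0003, 0.0005, 0.003, 0, 0, 0], [0.0003, 0.0005, 0.006, 0, 0, 0], [0.0003, 0.0005, 0.008, 0, 0, 0], [0.0003, 0.0005, 0.01, 0, 0, 0], [0.0003, 0.0005, 0.012, 0, 0, 0]])

```text
time_s: 25.83
ee_pos: [0.6039, 0.0824, 0.1503]
eef_rot: [-3.142, -0.0, 2.907]
force: [-0.4, 0.4, -1.5]
grip_width: 0.0233
```

move_arm(targets=[[0, 0, 0.001, 0, 0, 0], [0, 0, 0.002, 0, 0, 0], [0, 0, 0.003, 0, 0, 0], [0, 0, 0.004, 0, 0, 0], [0, 0, 0.0045, 0, 0, 0]])

```text
time_s: 26.25
ee_pos: [0.604, 0.0824, 0.146]
eef_rot: [-3.142, -0.0, 2.907]
force: [0.1, 0.8, -0.8]
grip_width: 0.0237
```

move_arm(targets=[[0, 0, 0.0004, 0, 0, 0], [0, 0, 0.0008, 0, 0, 0], [0, 0, 0.0012, 0, 0, 0], [0, 0, 0.0012, 0, 0, 0], [0, 0, 0.0012, 0, 0, 0]])

```text
time_s: 26.67
ee_pos: [0.6042, 0.0822, 0.1456]
eef_rot: [3.142, 0.001, 2.907]
force: [-1.4, -2.1, 4.9]
grip_width: 0.0232
```

move_arm(targets=[[0, 0, 0, 0, 0, 0], [0, 0, 0, 0, 0, 0], [0, 0, 0, 0, 0, 0], [0, 0, 0, 0, 0, 0], [0, 0, 0, 0, 0, 0]], fingers=0.1)

```text
time_s: 27.08
ee_pos: [0.604, 0.0824, 0.1448]
eef_rot: [3.142, -0.0, 2.907]
force: [-0.1, -0.3, -0.0]
grip_width: 0.0506
```

move_arm(targets=[[0, 0, -0.01, 0, 0, 0], [0, 0, -0.03, 0, 0, 0], [0, 0, -0.05, 0, 0, 0], [0, 0, -0.07, 0, 0, 0], [0, 0, -0.08, 0, 0, 0]])

```text
time_s: 27.5
ee_pos: [0.6046, 0.0825, 0.2283]
eef_rot: [3.14, 0.003, 2.907]
force: [-0.6, -0.5, -0.7]
grip_width: 0.0515
```

```bash
python3 - <<'E'
from h import *
P,R,o=pose();print(P,o['grip_width'],o['force'])
s,si=snap("side","s17");c,im=snap("wrist","w17")
x,y=proj(s,[.604,.083,.12])[0].astype(int)
a=cv2.resize(im[60:310,180:380],(400,500),interpolation=2);b=cv2.resize(si[y-50:y+50,x-40:x+40],(400,500),interpolation=2)
cv2.imwrite("pics/s17b.png",cv2.convertScaleAbs(np.hstack([a,b]),alpha=1.8))
E
```

```text
[0.60459533 0.08245652 0.22826984] 0.05146103664511744 [-0.60548649 -0.53192495 -0.65917008]
```

View pics/s17b.png

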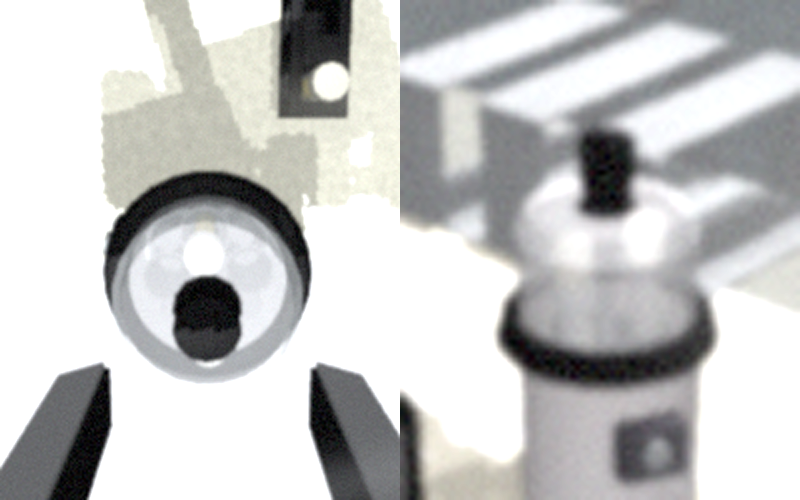

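The cap sits level on the bucket with the arm clear. One numeric check of the knob height, then hand in.

```bash
python3 - <<'E'
from h import *
s,si=load("s17"); x,y=proj(s,[.604,.083,.12])[0].astype(int)
print("knob top seen",(x-40+607/5,y-50+134/5),"expected",proj(s,[[.604,.0828,.17],[.604,.0828,.178]]))
c,_=load("w17");print("knob xy",plane(c,[np.array((207,331))/2+[180,60]],.17))
print(pose()[2]['time_s'],ctrl.hand_in())
E
```

```text
knob top seen (np.float64(365.4), np.float64(142.8)) expected [[284.78939729 143.31004841]
 [284.78667118 139.49628621]]
knob xy [[0.6051035  0.08361182 0.17      ]]
the job is handed in; nothing more can be done
27.6 None
```

I packed the bucket in the required order and handed the job in at 27.6 s. The interface gave no verdict.

- **Adapter:** the four-bore adapter went in turned 45° and was released on the bucket floor. Afterwards the bores showed centred, with diagonals of 37.6 and 38.3 mm against 38 mm nominal.
- **Tubes:** the two long tubes stand in the far and near bores, which are diagonally opposite. In the side view their tops are just below the adapter's knob, as they should be. The second tube pressed on the bore floor with about 6 N as it touched down.
- **Cap:** it met the rim at a TCP height of 0.1456 m, against 0.1466 m expected, with about 5 N. In the last views it sits level. The knob top shows at image row 142.8, against 143.3 expected for fully down. The knob is at about (0.605, 0.084), 1–2 mm from the bucket centre I used, (0.604, 0.083).

**Disagreements:**
- Wrist-camera readings were off from the grip-centred positions by up to about 1 mm at longer range and about 2.5 mm close up. I allowed for this by comparing positions within the same view.
- In the last script I printed the knob's image column wrongly (365 instead of about 285) because I forgot to subtract the picture's 400-pixel panel offset. The picture itself shows about 285, which matches.

I didn't touch the short tubes or the spare adapter.

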